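Centre the iodine bottle on the scale and hold the reading

TASK

The amber iodine bottle was set down near the edge of the small scale's round pan, where the scale weighs wrongly. Without gripping or lifting it, nudge the bottle with light taps, low so that it does not tip, until it stands upright in the middle of the pan, inside the ring on its cover, and let go of it; then press the scale's key fully down to hold the reading, and release it. Do not press the key before the bottle is centred, do not tip the bottle or push it off the pan, and leave the things round the scale where they are.

Things in the scene. Friction and masses are not known exactly. Their poses are not given: they have to be found in the camera images.
- scale: Compact white bench scale, fixed to the trolley, 186 mm deep (its x) by 132 mm wide (its y); origin under the middle of the case, on the trolley top. Its flat deck is 32 mm up. Its own +x points from the key toward the pan, at most 0.5 rad from straight ahead of the robot. On the centre line (y = 0): the key at x = -70 mm, a dark display flush with the deck at x = -36 mm, the pan's axis at x = +36 mm. Nothing on the case stands higher than the deck but the key and the pan.
- pan_center (a point): Centre of the top face of the scale's round pan, 52 mm above the trolley top when level. The pan is a steel disc 72 mm across with a dark non-slip silicone cover, 3.5 mm thick in all, on a slim post, 16 mm clear of the deck beneath; a lighter concentric ring 60 mm across marks the cover (flush, it does not stand up). The pan is sprung on its post and dips up to about 3 degrees towards an off-centre load; level when the load is centred.
- iodine_bottle: Small amber bottle, white screw cap, upright and loose on the pan, about 85 g: round body 45 mm across, 53 mm high, cap 39 mm across, 73 mm high in all. Origin at the centre of its underside, z up. Starts 22 to 28 mm off the pan's centre, in any direction, overhanging the edge. Pushed within 12 mm above the pan it slides; pushed above about 20 mm it may tip. Centred: its foot lies within the 60 mm ring.
- hold_key (a joint): Travel of the scale's key: 0 up, 0.004 m fully down. Sprung: about 4 N to press fully down, comes back up by itself.
- key_top (a point): Centre of the top face of the key, a grey bar 18 mm (scale x) by 36 mm (scale y), standing 5 mm above the scale's deck (37 mm above the trolley top); it is pressed straight down.
- prep_pad_box: Bystander, loose: paper carton 55 x 50 x 62 mm on the trolley behind and left of the scale; origin at the centre of its underside.
- tape_roll: Bystander, loose: roll of white tape lying flat, 40 mm across, 13 mm high, left of the scale; origin at the centre of its underside.
- vial_blue: Bystander, loose: small injection vial standing upright, 22 mm across, 47 mm high, right of the scale; origin at the centre of its underside.
- pen: Bystander, loose: pen 138 mm long, 9 mm thick, lying in front and right of the scale; origin at its middle, underside.
Things that resemble listed ones, but are neither listed nor needed, are in the scene too. Leave any green or red look-alike of the iodine_bottle alone.

How it is judged:
By the outcome, as a careful person would: the job done as asked, in the order asked, and still so for the second after the job is handed in, with the robot touching nothing.
It also fails if it takes over 58 s, if anything falls off the work surface, if the arm or the gripper's body presses on something with over 40 N, if the wrist force passes 120 N, or if a joint passes its speed limit or range.

ROBOT

A 6-joint arm with a two-finger parallel gripper is mounted at the origin on a cart in front of the work surface, level with it; the furniture and walls round the work are solid. World frame = base frame: x ahead of the robot, y to its left, z up, the work surface at z = 0. Lengths are in m, angles in rad, forces in N, time in s.
With the tool pointing down it reaches from about 0.375 to 0.9 m from the base axis. Payload 3.1 kg.
Tool frame: the origin (TCP) lies at the very end of the fingers, on their centre line; the grasp point (between the pads) lies 19 mm behind it (manip.tcp_to_grasp is the distance from the TCP to the grasp point, in m); z points along the fingers, y is the line along which they close (so a half turn about z gives the same grasp; the last joint's range is limited). The gripper opens to 85 mm and grips with 20 to 120 N. Pads are 22 mm wide; open, the fingers measure 114 mm over their backs; the gripper's body (76 mm by 85 mm) begins 54 mm behind the grasp point. The pads swing forward as they close: fully open they stand 13 mm farther back than shut.
Start: joints at [0.98, 0.527, 1.433, -0, 1.181, -0.178], TCP at [0.251, 0.572, 0.231] pointing down, gripper open.
Joint ranges: [-3.08, 3.08], [-0.75, 2.2], [0.22, 2.44], [-1.43, 4.57], [0, 2.65], [-2.85, 2.85]. Speed limits (rad/s): [2.79, 2.79, 3.14, 3.14, 3.14, 3.14].

INTERFACE

Orientations are given as a unit quaternion [x, y, z, w].
In Python, from station import manip gives the robot as it stands. The module is installed in compiled form; this text tells all that it offers.
- The arm moves only by the tool step_arm, never from a script. Its argument "commands" is one flat list of numbers, 6 for each row, row after row: the shift along the tool's x, y, z in m, then the turn, a rotation vector about the tool's x, y, z in degrees. A call has exactly 10 rows; each row is the pose to reach, as a shift and turn from the pose commanded when the call began, along the tool's axes at that moment; what a row does not reach only later rows make up. A row lasts 1/10 s, in which the tool goes at most 50 mm and 8.59 degrees, less where a joint would pass 70% of its speed; a pose out of reach is approached as far as the arm can. A call with a gripper value outside its range is refused whole. "jaw" is the opening in per cent of the stroke, from 0 (shut) to 100 (fully open), set as the call begins (left out, the last holds). The fingers move at their own pace and stop on an object; "grip_force" is the grip in N (left out, the last holds). Time passes only in rows, so rows that repeat a pose let the fingers close, or fill a call up. It gives the time, the measured TCP pose, the force, the opening and the grip force at its end, in the units of the state.
- manip.sense(): the state, without advancing time (a new reading comes with each control period).
- manip.snapshot(name): name is "side" or "top"; returns a dict with "pixels" (480x640x3 uint8, blue, green, red), "fx", "fy", "cx", "cy" (pixels), "R" (3x3) and "t" (3): a world point X has camera coordinates R X + t. Camera axes: x right, y down, z forward; pixel columns grow to the right and rows downward; lengths in m; the calibration is good to about 2 mm. A picture is of the moment at which its call begins. There is no depth.
- manip.sign_off(): hands the job in; it is judged then, once.
The state is a dict: "t": time; "q": joint angles; "qd": joint speeds; "tau": joint torques, N m; "tcp_pos": TCP position; "tool_rot": TCP orientation; "force": force on the tool from outside, world axes, zero at the start; "ft_torque": the same for the moment, N m; "finger_gap": opening from 0.0 (shut) to 1.0 (fully open); "gripper_force": force on a finger pad.
Only numpy, scipy, OpenCV 4.12 (cv2) and the standard library are available. Lean on these libraries where they do the work, as an engineer would, in place of code of your own. Each camera call takes 0.05 s, during which the arm holds its last target. There are 200 camera calls.

## Working session

There is one attempt and no reset: what is moved stays moved. The work goes in short steps, Python scripts to look and compute and a tool call to move; the robot and the scene stay as the last step left them, time stands still between calls to the robot, and variables do not carry over. Pictures are saved under pics/ and viewed, at most 10 in all, crops included, and the job is handed in when it is done.

Besides the shell and the picture viewer there is one more tool, called after ">>>" in YAML: its name, and indented under it one key for each argument. step_arm: Moves the arm, as the interface text tells. Its arguments: {"type":"object","properties":{"commands":{"type":"array","items":{"type":"number"}},"jaw":{"type":"number"},"grip_force":{"type":"number"}},"required":["commands"]}

```bash
mkdir -p pics; cat > h.py <<'E'
import numpy as np, cv2
from station import manip
def snap(n): 
    s=manip.snapshot(n); s['R']=np.array(s['R']); s['t']=np.array(s['t']); return s
def ray(s,u,v,z):
    d=s['R'].T@np.array([(u-s['cx'])/s['fx'],(v-s['cy'])/s['fy'],1]); c=-s['R'].T@s['t']
    return c+d*(z-c[2])/d[2]
def proj(s,X):
    p=s['R']@np.array(X)+s['t']; return np.array([s['fx']*p[0]/p[2]+s['cx'],s['fy']*p[1]/p[2]+s['cy']])
E
python3 - <<'E'
from h import *
for n in('top','side'):
    s=snap(n); cv2.imwrite(f'pics/{n}0.png',s['pixels']); print(n,s['fx'],s['cx'],s['cy'],-s['R'].T@s['t'],s['R'].round(3).tolist())
print(manip.sense())
E
```

```text
top 464.0583931305715 323.90343176175315 243.1664643953988 [ 0.43822114 -0.01156427  0.91503326] [[-0.022, -0.999, -0.024], [-0.992, 0.025, -0.126], [0.127, 0.021, -0.992]]
side 575.7888796760486 317.3767367086037 237.86146364042685 [ 0.21116048 -0.56821481  0.61122885] [[0.844, -0.536, -0.008], [-0.338, -0.523, -0.783], [0.415, 0.663, -0.623]]
{'t': 0.1, 'q': array([ 9.79508184e-01,  5.28387086e-01,  1.43374422e+00, -1.75385916e-05,
        1.18139395e+00, -1.78536960e-01]), 'qd': array([ 1.67509398e-04, -1.51470324e-03, -2.97489289e-03,  6.75441911e-04,
       -4.37754372e-05,  8.28430534e-04]), 'tau': array([-1.51469510e-05, -4.43301201e+01, -1.78587198e+01, -2.61099722e-04,
        3.98473669e-03,  9.04028468e-06]), 'tcp_pos': array([0.25035091, 0.57198538, 0.23043246]), 'tool_rot': array([ 2.04910393e-01,  9.78780260e-01, -8.98643186e-04, -3.55308743e-04]), 'force': array([ 0.26298113, -0.04656705,  0.38189155]), 'ft_torque': array([-0.02827361,  0.04007748, -0.05890231]), 'gripper_force': 0.0, 'finger_gap': 0.9968537807352192}
```

View pics/top0.png

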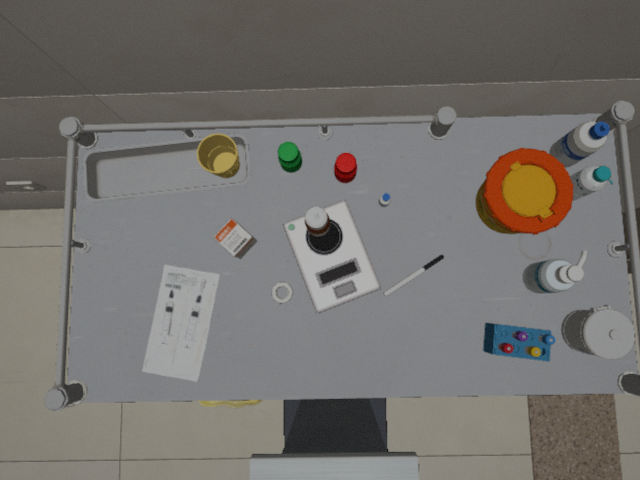

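View pics/side0.png

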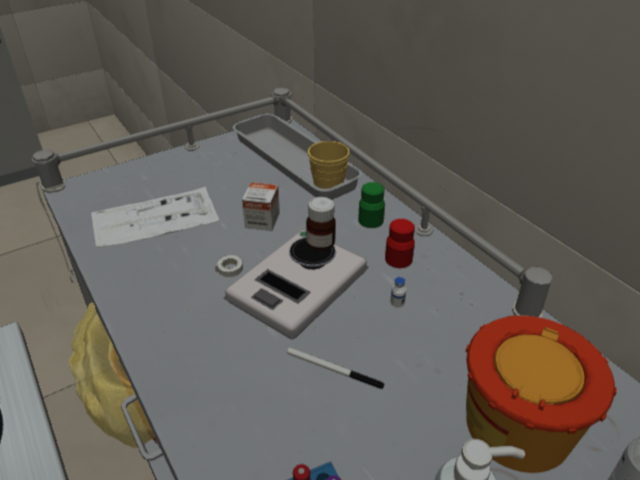

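The top view shows the scale, with the pan at about (324,236), the key at (345,289) and the bottle cap at (317,217), so the bottle is on the far side of the pan. The side view agrees: bottle at (321,225), pan at (313,250). Next I'll measure the scale and the bottle.

```bash
cat >> h.py <<'E'
def blob(mask,seed,r):
    m=np.zeros_like(mask); cv2.circle(m,seed,r,255,-1); m&=mask
    n,l,st,c=cv2.connectedComponentsWithStats(m); 
    if n<2: return None
    k=1+np.argmax(st[1:,4]); return c[k],st[k],(l==k).astype(np.uint8)
E
python3 - <<'E'
from h import *
T=snap('top');S=snap('side')
for s,n,box in((T,'t',(265,180,130,140)),(S,'s',(215,180,165,160))):
    x,y,w,h=box; c=s['pixels'][y:y+h,x:x+w]; cv2.imwrite(f'pics/{n}c.png',cv2.resize(c,None,fx=3.7,fy=3.7,interpolation=cv2.INTER_CUBIC)[:600])
im=T['pixels'];hsv=cv2.cvtColor(im,cv2.COLOR_BGR2HSV)
white=cv2.inRange(hsv,(0,0,185),(180,45,255))
c,st,m=blob(white,(333,258),75)
hull=cv2.convexHull(max(cv2.findContours(m,0,1)[0],key=cv2.contourArea))
print('white',st,c)
W=np.array([ray(T,u,v,.032)[:2]*1000 for u,v in hull[:,0]],np.float32)
print('deck rect mm',cv2.minAreaRect(W))
dark=cv2.inRange(im.max(2),0,70); dark=cv2.inRange(cv2.cvtColor(im,6),0,60)
for nm,sd,r,z in(('display',(338,272),22,.032),('pan',(324,236),22,.052)):
    b=blob(dark,sd,r)
    if b: print(nm,b[1],ray(T,*b[0],z))
g=cv2.cvtColor(im,6)
key=cv2.inRange(g,80,180); b=blob(key,(345,290),13); print('key',b[1],ray(T,*b[0],.037))
b=blob(white,(317,217),13); print('cap?',b[1],b[0])
E
```

```text
Traceback (most recent call last):
TypeError: cannot unpack non-iterable NoneType object
```

View pics/tc.png

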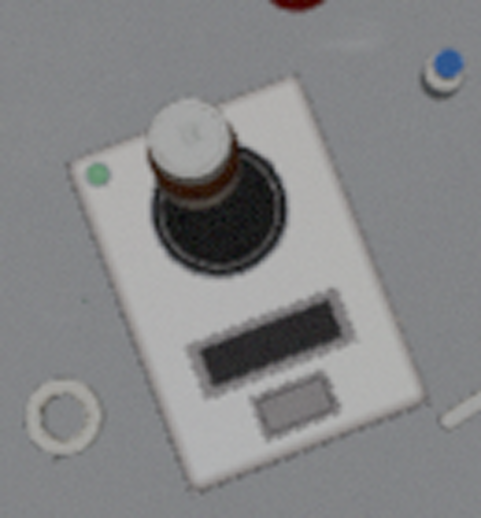

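View pics/sc.png

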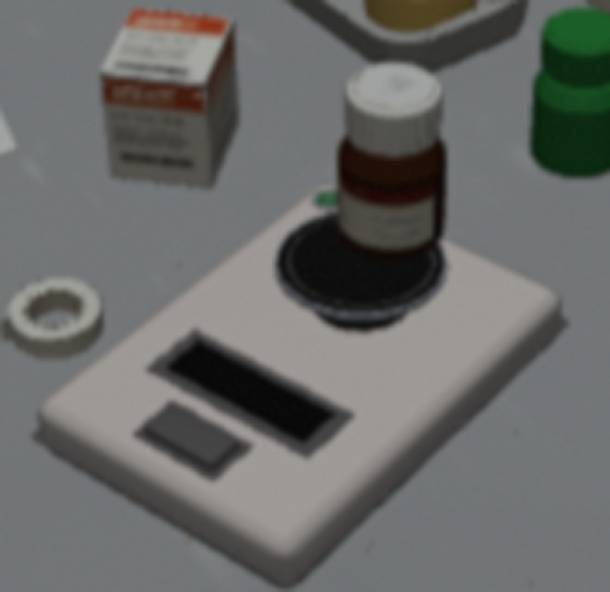

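The crops give key (345.3,289.5), display (338.2,273), pan centre (324.5,236.2) and cap top (316.4,217.8), all in full top-view pixels. I'll refine these with masks.

```bash
cat >> h.py <<'E'
def bottle(T,S):
    """cap-top circle (top view) at z=.125 ; foot from side-view body columns"""
    g=cv2.cvtColor(T['pixels'],6); return g
E
python3 - <<'E'
from h import *
T=snap('top');S=snap('side')
o=np.array([265,180])
f=lambda x,y:(x/3.7+265,y/3.7+180)
P=lambda x,y,z:ray(T,*f(x,y),z)*1000
cs=[P(296,77,.032),P(70,165,.032),P(198,488,.032),P(425,400,.032)]
for a in cs: print('corner',a.round(1))
print('sides',[np.linalg.norm(cs[i]-cs[i-1]).round(1) for i in range(4)])
ax=(cs[0]+cs[1]-cs[2]-cs[3]); yaw=np.arctan2(ax[1],ax[0]); C=sum(cs)/4
print('yaw',yaw,'center',C)
e=np.array([np.cos(yaw),np.sin(yaw),0])
print('pred key',C-70*e,'meas',P(297,405,.037)); print('pred disp',C-36*e,'meas',P(271,344,.032)); print('pred pan',C+36*e,'meas',P(220,208,.052))
cap=P(190,140,.125); print('cap',cap)
q=lambda x,y:ray(S,x/3.7+215,y/3.7+180,0)
Rs=lambda x,y,z:ray(S,x/3.7+215,y/3.7+180,z)*1000
print('side pan',Rs(361,262,.052),'side key',Rs(193,438,.037),'side cap top',Rs(396,88,.125),'disp',Rs(251,392,.032))
g=cv2.cvtColor(T['pixels'],cv2.COLOR_BGR2GRAY); hs=cv2.cvtColor(T['pixels'],cv2.COLOR_BGR2HSV)
print(g[217,300:340],hs[217,300:340,1]); print(g[260,280:300])
E
```

```text
corner [632.8 -35.6  32. ]
corner [589.1  83.6  32. ]
corner [420.8  20.1  32. ]
corner [462.8 -96.7  32. ]
sides [np.float64(180.7), np.float64(126.9), np.float64(179.9), np.float64(124.2)]
yaw 0.3530691743157333 center [526.36481516  -7.13468884  32.        ]
pred key [460.68270377 -31.33923889  32.        ] meas [461.57752905 -31.25406077  37.        ]
pred disp [492.58544359 -19.58274315  32.        ] meas [493.20900745 -18.87804328  32.        ]
pred pan [560.14418674   5.31336548  32.        ] meas [561.59485881   5.3915725   52.        ]
cap [583.60486565  17.27369839 125.        ]
side pan [561.09831617   4.89598033  52.        ] side key [460.69835536 -34.01982114  37.        ] side cap top [584.11921867  13.81804489 125.        ] disp [494.50848482 -19.06592192  32.        ]
[135 149 156 159 149 156 163 162 163 164 164 165 165 163 155 154 158 153
 149 156 161 164 164 163 157 155 150 102  81 145 173 178 176 176 176 175
 177 175 178 176] [ 7  8 10  8  5  2  2  2  3  2  0  0  2  2  3  3  2  3  5  5  2  3  2  3
  5  3  8 22 56  9  4  4  3  4  4  4  6  3  4  4]
[130 133 131 135 132 132 133 124 126 131 133 131 130 131 130 129 118 135
 155 166]
```

Both views agree: pan centre (561,5), yaw 0.353, key (461,-32), bottle about 23 mm off in direction ~24°. I'll push from the far side with the fingertips leading, tilted 12°.

```bash
cat >> h.py <<'E'
from scipy.spatial.transform import Rotation as Ro
def toolR(ang,tilt):
    """push tool: fingertips lead towards the direction opposite to 'ang' (deg)"""
    a,t=np.radians([ang,tilt]); u=np.array([np.cos(a),np.sin(a),0]); k=np.array([0,0,1.])
    x=-np.cos(t)*u+np.sin(t)*k; z=-np.sin(t)*u-np.cos(t)*k
    return np.c_[x,np.cross(z,x),z]
def go(p,R,p0=None,R0=None):
    s=manip.sense(); p0=s['tcp_pos'] if p0 is None else np.array(p0); R0=Ro.from_quat(s['tool_rot']).as_matrix() if R0 is None else R0
    print('shift mm',(R0.T@(np.array(p)-p0)*1000).round(1),'turn deg',np.degrees(Ro.from_matrix(R0.T@R).as_rotvec()).round(2))
E
python3 - <<'E'
from h import *
go([.623,.033,.20],toolR(24,12))
E
```

```text
shift mm [-557.5 -344.6   31.1] turn deg [  4.95  11.27 -47.48]
```

>>> step_arm:
  commands: [-0.0557, -0.0345, 0.003, 0, 0, -7, -0.11, -0.069, 0.006, 1, 2, -14, -0.167, -0.1034, 0.009, 2, 4, -21, -0.223, -0.138, 0.012, 3, 6, -28, -0.279, -0.172, 0.0155, 4, 8, -35, -0.3345, -0.207, 0.019, 4.5, 10, -42, -0.39, -0.241, 0.022, 4.95, 11.27, -47.48, -0.446, -0.276, 0.025, 4.95, 11.27, -47.48, -0.502, -0.31, 0.028, 4.95, 11.27, -47.48, -0.5575, -0.3446, 0.031, 4.95, 11.27, -47.48]
  jaw: 12

```text
t: 1.3
tcp_pos: [0.5334, 0.1628, 0.2077]
tool_rot: [-0.207, 0.973, -0.021, -0.102]
force: [0.3, -0.7, 0.1]
finger_gap: 0.122
gripper_force: 0.0
```

>>> step_arm:
  commands: [0, 0, 0, 0, 0, 0, 0, 0, 0, 0, 0, 0, 0, 0, 0, 0, 0, 0, 0, 0, 0, 0, 0, 0, 0, 0, 0, 0, 0, 0, 0, 0, 0, 0, 0, 0, 0, 0, 0, 0, 0, 0, 0, 0, 0, 0, 0, 0, 0, 0, 0, 0, 0, 0, 0, 0, 0, 0, 0, 0]

```text
t: 2.3
tcp_pos: [0.5324, 0.1646, 0.2078]
tool_rot: [-0.207, 0.973, -0.021, -0.102]
force: [-1.0, 0.5, 0.6]
finger_gap: 0.117
gripper_force: 0.0
```

```bash
python3 - <<'E'
from h import *
s=manip.sense(); print(s['t'],s['tcp_pos'],s['force'],s['finger_gap'],s['q'])
go([.623,.033,.058],toolR(24,12))
E
```

```text
2.3 [0.53235432 0.16463656 0.20777451] [-1.01412377  0.4935066   0.56126021] 0.11695579946036871 [ 0.13106016  0.55231811  1.48047751 -0.06055195  1.30969986 -1.83714259]
shift mm [ -59.6 -157.2  140.4] turn deg [0.02 0.04 0.01]
```

>>> step_arm:
  commands: [-0.006, -0.0314, 0.0003, 0, 0, 0, -0.012, -0.063, 0.0006, 0, 0, 0, -0.018, -0.094, 0.0009, 0, 0, 0, -0.024, -0.126, 0.0012, 0, 0, 0, -0.03, -0.157, 0.0015, 0, 0, 0, -0.03, -0.157, 0.0015, 0, 0, 0, -0.036, -0.157, 0.03, 0, 0, 0, -0.042, -0.157, 0.058, 0, 0, 0, -0.048, -0.157, 0.086, 0, 0, 0, -0.053, -0.157, 0.11, 0, 0, 0]

```text
t: 3.3
tcp_pos: [0.6218, 0.0337, 0.0877]
tool_rot: [-0.207, 0.973, -0.021, -0.103]
force: [0.2, -0.3, -1.2]
finger_gap: 0.121
gripper_force: 0.0
```

```bash
python3 - <<'E'
from h import *
s=manip.sense(); print(s['t'],s['tcp_pos'],s['force'])
go([.623,.033,.058],toolR(24,12))
T=snap('top');S=snap('side')
a=T['pixels'][150:300,250:400];b=S['pixels'][150:300,240:390]
cv2.imwrite('pics/p1.png',cv2.resize(np.hstack([a,b]),None,fx=2.66,fy=2.66,interpolation=cv2.INTER_CUBIC))
E
```

```text
3.3 [0.62181175 0.03373434 0.08771509] [ 0.2334935  -0.32426857 -1.17213605]
shift mm [-7.  -1.2 28.9] turn deg [ 0.08 -0.02  0.02]
```

View pics/p1.png

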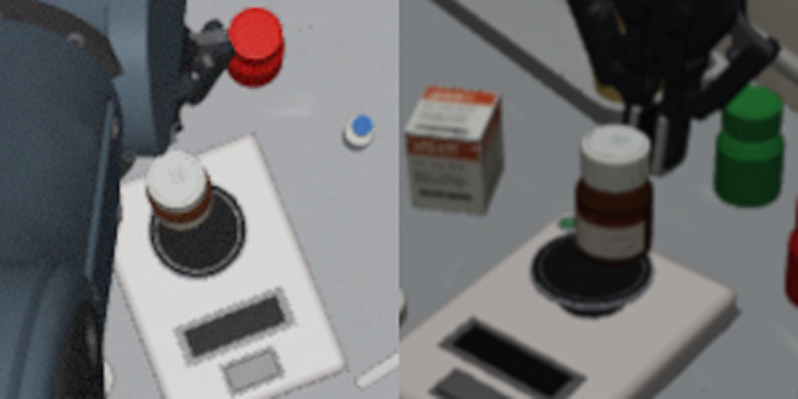

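The knuckle at top (334,163) / side (380,167) is close to the red look-alike in the top view, so I'll triangulate its height.

```bash
python3 - <<'E'
from h import *
T=snap('top');S=snap('side')
for nm,(a,b) in {'knuckle':((334,165),(379.5,167)),'redtop':((345.5,162),(402,227))}.items():
    M=lambda s:np.c_[np.array([[s['fx'],0,s['cx']],[0,s['fy'],s['cy']],[0,0,1]])@s['R'],np.array([[s['fx'],0,s['cx']],[0,s['fy'],s['cy']],[0,0,1]])@s['t']]
    X=cv2.triangulatePoints(M(T),M(S),np.array(a,float),np.array(b,float)); X=(X[:3]/X[3]).ravel(); print(nm,X.round(3),proj(T,X).round(1),proj(S,X).round(1))
E
```

```text
knuckle [ 0.662 -0.016  0.177] [334.3 164.4] [379.  167.1]
redtop [ 0.699 -0.037  0.067] [345.4 162.2] [402.2 226.9]
```

>>> step_arm:
  commands: [-0.001, 0, 0.006, 0, 0, 0, -0.003, -0.001, 0.012, 0, 0, 0, -0.004, -0.001, 0.018, 0, 0, 0, -0.006, -0.001, 0.024, 0, 0, 0, -0.007, -0.001, 0.029, 0, 0, 0, -0.007, -0.001, 0.029, 0, 0, 0, -0.007, -0.001, 0.029, 0, 0, 0, -0.007, -0.001, 0.029, 0, 0, 0, -0.007, -0.001, 0.029, 0, 0, 0, -0.007, -0.001, 0.029, 0, 0, 0]

```text
t: 4.5
tcp_pos: [0.6241, 0.0325, 0.0595]
tool_rot: [-0.207, 0.973, -0.022, -0.102]
force: [-1.0, -0.1, 0.4]
finger_gap: 0.121
gripper_force: 0.0
```

>>> step_arm:
  commands: [0.001, 0, 0.0002, 0, 0, 0, 0.003, 0, 0.0006, 0, 0, 0, 0.005, 0, 0.001, 0, 0, 0, 0.007, 0, 0.0015, 0, 0, 0, 0.009, 0, 0.0019, 0, 0, 0, 0.011, 0, 0.0023, 0, 0, 0, 0.013, 0, 0.0027, 0, 0, 0, 0.015, 0, 0.0031, 0, 0, 0, 0.017, 0, 0.0036, 0, 0, 0, 0.019, 0, 0.004, 0, 0, 0]

```text
t: 5.5
tcp_pos: [0.6064, 0.0246, 0.0595]
tool_rot: [-0.207, 0.973, -0.022, -0.101]
force: [1.6, 0.3, 2.2]
finger_gap: 0.123
gripper_force: 0.9
```

```bash
python3 - <<'E'
from h import *
s=manip.sense(); print(s['t'],s['tcp_pos'],s['force'])
u=np.array([np.cos(np.radians(24)),np.sin(np.radians(24))]); d=s['tcp_pos'][:2]-[.561,.005]; print('radial',d@u,'lat',d@[-u[1],u[0]])
T=snap('top');S=snap('side')
a=T['pixels'][150:300,250:400];b=S['pixels'][150:300,240:390]
cv2.imwrite('pics/p2.png',cv2.resize(np.hstack([a,b]),None,fx=2.66,fy=2.66,interpolation=cv2.INTER_CUBIC))
E
```

```text
5.5 [0.60644006 0.02459709 0.05951412] [1.55915545 0.25720166 2.24964568]
radial 0.049482412687320204 lat -0.0005793027673675443
```

View pics/p2.png

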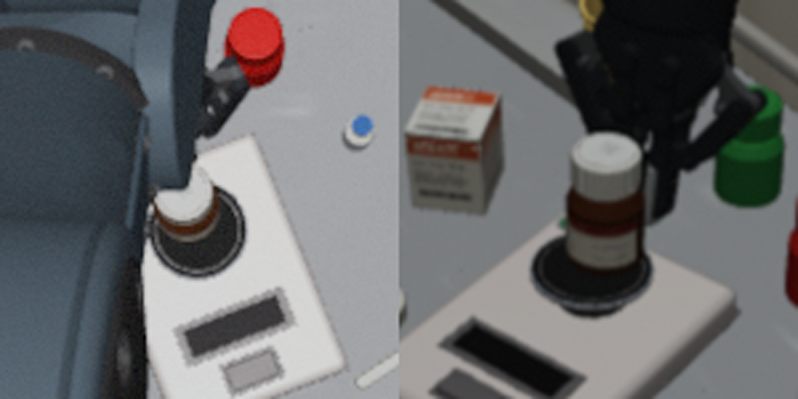

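>>> step_arm:
  commands: [0.001, 0, 0.001, 0, 0, 0, 0.002, 0, 0.0018, 0, 0, 0, 0.003, 0, 0.002, 0, 0, 0, 0.004, 0, 0.0023, 0, 0, 0, 0.005, 0, 0.0026, 0, 0, 0, 0.006, 0, 0.0028, 0, 0, 0, 0.007, 0, 0.003, 0, 0, 0, 0.0085, 0, 0.0034, 0, 0, 0, 0.0085, 0, 0.0034, 0, 0, 0, 0.0085, 0, 0.0034, 0, 0, 0]

```text
t: 6.6
tcp_pos: [0.5976, 0.0209, 0.0577]
tool_rot: [-0.207, 0.973, -0.021, -0.102]
force: [0.8, 0.6, 0.5]
finger_gap: 0.118
gripper_force: 0.6
```

```bash
cat >> h.py <<'E'
def capside(S,seed,r=22):
    g=cv2.cvtColor(S['pixels'],6); m=cv2.inRange(g,150,255); b=blob(m,seed,r); st=b[1]
    rows,cols=np.nonzero(b[2]); uc=(cols.min()+cols.max())/2; vt=rows.min()
    f=S['R'][2].copy(); f[2]=0; f/=np.linalg.norm(f)
    X=ray(S,uc,vt-.3,.125)-f*.0195; return st,X
E
python3 - <<'E'
from h import *
s=manip.sense(); print(s['t'],s['tcp_pos'],s['force'])
u=np.array([np.cos(np.radians(24)),np.sin(np.radians(24))]); d=s['tcp_pos'][:2]-[.561,.005]; print('radial',d@u,'lat',d@[-u[1],u[0]])
S=snap('side')
S0=dict(S); S0['pixels']=cv2.imread('pics/side0.png')
for q,sd in((S0,(321,209)),(S,(315,212))):
    st,X=capside(q,sd); print(st,X); print('off pan',(X[:2]-[.561,.005])*1000)
E
```

```text
6.6 [0.5975525  0.02086997 0.05766004] [0.77836578 0.55152078 0.4848189 ]
radial 0.0398472681688127 lat -0.0003693059228517432
[309 198  23  12 194] [0.57973502 0.01212877 0.125     ]
off pan [18.73502434  7.12876753]
[302 204  25  14 268] [0.56402058 0.00387712 0.125     ]
off pan [ 3.02057507 -1.1228797 ]
```

>>> step_arm:
  commands: [0.001, 0, 0.0002, 0, 0, 0, 0.002, 0, 0.0004, 0, 0, 0, 0.003, 0, 0.0006, 0, 0, 0, 0.004, 0, 0.0008, 0, 0, 0, 0.005, 0, 0.001, 0, 0, 0, 0.006, 0, 0.0012, 0, 0, 0, 0.006, 0, 0.0012, 0, 0, 0, 0.006, 0, 0.0012, 0, 0, 0, 0.006, 0, 0.0012, 0, 0, 0, 0.006, 0, 0.0012, 0, 0, 0]

```text
t: 7.65
tcp_pos: [0.5922, 0.0185, 0.0577]
tool_rot: [-0.207, 0.973, -0.021, -0.102]
force: [1.2, 0.8, 0.9]
finger_gap: 0.118
gripper_force: 0.6
```

>>> step_arm:
  commands: [-0.003, 0, -0.0006, 0, 0, 0, -0.008, 0, -0.0017, 0, 0, 0, -0.015, 0, -0.003, 0, 0, 0, -0.022, 0, -0.0046, 0, 0, 0, -0.029, 0, -0.006, 0, 0, 0, -0.029, 0, -0.006, 0, 0, 0, -0.026, 0, -0.022, 0, 0, 0, -0.021, 0, -0.046, 0, 0, 0, -0.015, 0, -0.072, 0, 0, 0, -0.009, 0, -0.1, 0, 0, 0]

```text
t: 8.65
tcp_pos: [0.6187, 0.0304, 0.1556]
tool_rot: [-0.207, 0.973, -0.021, -0.102]
force: [0.3, 0.1, 0.3]
finger_gap: 0.117
gripper_force: 0.0
```

>>> step_arm:
  commands: [0, 0.03, 0, 0, 0, 0, 0, 0.06, 0, 0, 0, 0, 0, 0.09, 0, 0, 0, 0, 0, 0.12, 0, 0, 0, 0, 0, 0.15, 0, 0, 0, 0, 0, 0.15, 0, 0, 0, 0, 0, 0.15, 0, 0, 0, 0, 0, 0.15, 0, 0, 0, 0, 0, 0.15, 0, 0, 0, 0, 0, 0.15, 0, 0, 0, 0]

```text
t: 9.65
tcp_pos: [0.5588, 0.1665, 0.1539]
tool_rot: [-0.206, 0.973, -0.021, -0.102]
force: [1.0, -0.6, 0.8]
finger_gap: 0.118
gripper_force: 0.0
```

```bash
python3 - <<'E'
from h import *
s=manip.sense(); print(s['t'],s['tcp_pos'],s['force'])
T=snap('top');S=snap('side'); print(capside(S,(313,214)))
a=T['pixels'][180:330,250:400];b=S['pixels'][180:330,240:390]
cv2.imwrite('pics/p3.png',cv2.resize(np.hstack([a,b]),None,fx=2.66,fy=2.66,interpolation=cv2.INTER_CUBIC))
E
```

```text
9.65 [0.55877344 0.16647762 0.15389589] [ 1.0133664  -0.62683625  0.79766233]
(array([300, 206,  25,  14, 266], dtype=int32), array([0.55887987, 0.00117774, 0.125     ]))
```

View pics/p3.png

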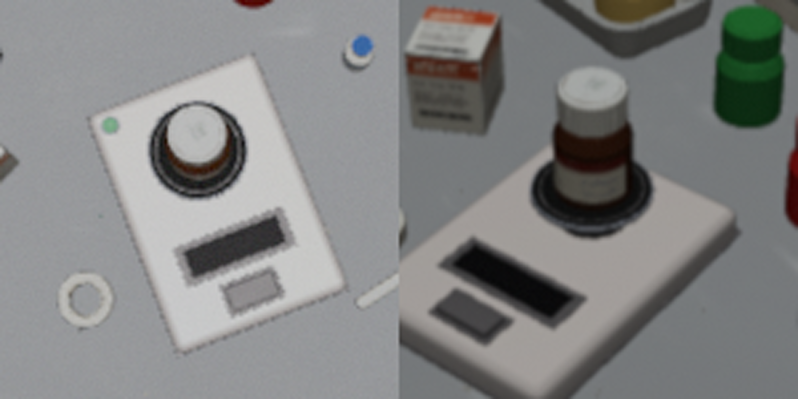

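The bottle stands upright and looks centred: cap (324.1,230.4) in top, (312.6,212.7) in side. I'll check it against the pan.

```bash
python3 - <<'E'
from h import *
T=snap('top');S=snap('side')
f=lambda x,y:(x/2.66+250,y/2.66+180)
h=lambda x,y:((x-399)/2.66+240,y/2.66+180)
print('top cap',ray(T,*f(197,134),.125),'pan',ray(T,*f(197.5,150),.052))
print('side cap',ray(S,*h(592,87),.125))
for n,q in(('T',T),('S',S)):
  print(n,'pan proj',proj(q,[.561,.005,.052]),'cap pred',proj(q,[.561,.005,.125]))
# foot front point in side, 22.5mm before centre along view
k=-S['R'][2].copy();k[2]=0;k/=np.linalg.norm(k)
print('foot from side',ray(S,*h(592,208),.052)-k*.0225,'pan from side front',ray(S,*h(592,227),.050)-k*.036)
w=manip.sense(); 
a=np.radians(20.2); 
go([.461,-.032,.10],toolR(20.2,0)); print(toolR(20.2,0).round(3).tolist())
E
```

```text
top cap [0.5613355  0.00442216 0.125     ] pan [0.56127334 0.00579588 0.052     ]
side cap [0.56069723 0.00253246 0.125     ]
T pan proj [324.6747401  236.52443215] cap pred [323.7291323  230.57687118]
S pan proj [312.47628592 250.79649951] cap pred [311.82546163 211.79253042]
foot from side [0.56388734 0.0093649  0.052     ] pan from side front [0.56366677 0.00904578 0.05      ]
shift mm [ 155.  -142.3   87.8] turn deg [ -0.37 -11.97   3.75]
[[-0.938, -0.345, -0.0], [-0.345, 0.938, -0.0], [0.0, 0.0, -1.0]]
```

The bottle is centred to within about 2 mm. Next I'll move over the key with the jaws shut.

>>> step_arm:
  commands: [0.0237, -0.0203, 0.005, 0, -2, 0.5, 0.0474, -0.0406, 0.01, 0, -4, 1, 0.071, -0.061, 0.015, 0, -6, 2, 0.095, -0.081, 0.02, 0, -8, 3, 0.1186, -0.101, 0.025, 0, -10, 3.75, 0.142, -0.122, 0.03, -0.37, -11.97, 3.75, 0.166, -0.142, 0.035, -0.37, -11.97, 3.75, 0.162, -0.142, 0.053, -0.37, -11.97, 3.75, 0.158, -0.142, 0.071, -0.37, -11.97, 3.75, 0.155, -0.142, 0.088, -0.37, -11.97, 3.75]
  jaw: 0

```text
t: 10.85
tcp_pos: [0.4612, -0.0321, 0.0995]
tool_rot: [-0.175, 0.985, -0.0, 0.001]
force: [0.2, 0.7, -1.5]
finger_gap: -0.001
gripper_force: 0.0
```

>>> step_arm:
  commands: [0, 0, 0, 0, 0, 0, 0, 0, 0, 0, 0, 0, 0, 0, 0, 0, 0, 0, 0, 0, 0, 0, 0, 0, 0, 0, 0, 0, 0, 0, 0, 0, 0, 0, 0, 0, 0, 0, 0, 0, 0, 0, 0, 0, 0, 0, 0, 0, 0, 0, 0, 0, 0, 0, 0, 0, 0, 0, 0, 0]

```text
t: 11.85
tcp_pos: [0.4609, -0.0313, 0.0998]
tool_rot: [-0.176, 0.984, 0.0, 0.0]
force: [-0.3, 0.1, 0.0]
finger_gap: 0.0
gripper_force: 0.0
```

```bash
python3 - <<'E'
from h import *
s=manip.sense(); print(s['t'],s['tcp_pos'],s['force'],s['finger_gap']); go([.461,-.032,.045],toolR(20.2,0))
E
```

```text
11.85 [ 0.46087152 -0.03131729  0.09979225] [-0.33523839  0.11364044  0.04708882] 5.690468666396123e-05
shift mm [ 0.1 -0.7 54.8] turn deg [0.   0.01 0.04]
```

>>> step_arm:
  commands: [0, -0.0005, 0.01, 0, 0, 0, 0, -0.0005, 0.02, 0, 0, 0, 0, -0.0005, 0.03, 0, 0, 0, 0, -0.0005, 0.04, 0, 0, 0, 0, -0.0005, 0.046, 0, 0, 0, 0, -0.0005, 0.052, 0, 0, 0, 0, -0.0005, 0.056, 0, 0, 0, 0, -0.0005, 0.058, 0, 0, 0, 0, -0.0005, 0.058, 0, 0, 0, 0, -0.0005, 0.058, 0, 0, 0]

```text
t: 12.85
tcp_pos: [0.4612, -0.0318, 0.042]
tool_rot: [-0.176, 0.984, -0.0, 0.0]
force: [0.7, -0.1, -0.2]
finger_gap: -0.0
gripper_force: 0.0
```

>>> step_arm:
  commands: [0, 0, 0.001, 0, 0, 0, 0, 0, 0.002, 0, 0, 0, 0, 0, 0.003, 0, 0, 0, 0, 0, 0.004, 0, 0, 0, 0, 0, 0.005, 0, 0, 0, 0, 0, 0.006, 0, 0, 0, 0, 0, 0.007, 0, 0, 0, 0, 0, 0.0075, 0, 0, 0, 0, 0, 0.0075, 0, 0, 0, 0, 0, 0.0075, 0, 0, 0]

```text
t: 13.85
tcp_pos: [0.4611, -0.0318, 0.0344]
tool_rot: [-0.176, 0.984, 0.0, 0.0]
force: [-0.4, 0.0, 2.4]
finger_gap: 0.002
gripper_force: 1.4
```

>>> step_arm:
  commands: [0, 0, 0.0005, 0, 0, 0, 0, 0, 0.0008, 0, 0, 0, 0, 0, 0.001, 0, 0, 0, 0, 0, 0.0012, 0, 0, 0, 0, 0, 0.0015, 0, 0, 0, 0, 0, 0.0017, 0, 0, 0, 0, 0, 0.0019, 0, 0, 0, 0, 0, 0.0019, 0, 0, 0, 0, 0, 0.0019, 0, 0, 0, 0, 0, 0.0019, 0, 0, 0]

```text
t: 14.85
tcp_pos: [0.4611, -0.0318, 0.0329]
tool_rot: [-0.176, 0.984, -0.0, 0.0]
force: [-0.5, 0.9, 8.7]
finger_gap: -0.001
gripper_force: 4.3
```

The key has bottomed out (z 0.0329, 8.7 N). I'll release it and retreat straight up.

>>> step_arm:
  commands: [0, 0, -0.002, 0, 0, 0, 0, 0, -0.005, 0, 0, 0, 0, 0, -0.01, 0, 0, 0, 0, 0, -0.02, 0, 0, 0, 0, 0, -0.035, 0, 0, 0, 0, 0, -0.055, 0, 0, 0, 0, 0, -0.08, 0, 0, 0, 0, 0, -0.105, 0, 0, 0, 0, 0, -0.13, 0, 0, 0, 0, 0, -0.15, 0, 0, 0]

```text
t: 15.85
tcp_pos: [0.461, -0.0318, 0.1844]
tool_rot: [-0.176, 0.984, -0.0, 0.001]
force: [0.3, 0.3, 0.3]
finger_gap: -0.0
gripper_force: 0.0
```

>>> step_arm:
  commands: [0, 0.03, 0, 0, 0, 0, 0, 0.06, 0, 0, 0, 0, 0, 0.09, 0, 0, 0, 0, 0, 0.12, 0, 0, 0, 0, 0, 0.15, 0, 0, 0, 0, 0, 0.18, 0, 0, 0, 0, 0, 0.2, 0, 0, 0, 0, 0, 0.2, 0, 0, 0, 0, 0, 0.2, 0, 0, 0, 0, 0, 0.2, 0, 0, 0, 0]

```text
t: 16.85
tcp_pos: [0.3924, 0.1553, 0.1827]
tool_rot: [-0.175, 0.984, -0.0, 0.0]
force: [0.1, -1.0, 0.1]
finger_gap: 0.003
gripper_force: 0.0
```

```bash
python3 - <<'E'
from h import *
s=manip.sense(); print(s['t'],s['tcp_pos'],s['force'])
T=snap('top');S=snap('side'); print(capside(S,(313,214)))
a=T['pixels'][180:330,250:400];b=S['pixels'][180:330,240:390]
cv2.imwrite('pics/p4.png',cv2.resize(np.hstack([a,b]),None,fx=2.66,fy=2.66,interpolation=cv2.INTER_CUBIC))
E
```

```text
16.85 [0.39235106 0.15525347 0.18265311] [ 0.12514326 -0.99297686  0.07061452]
(array([300, 205,  25,  15, 273], dtype=int32), array([0.56021756, 0.00332091, 0.125     ]))
```

View pics/p4.png

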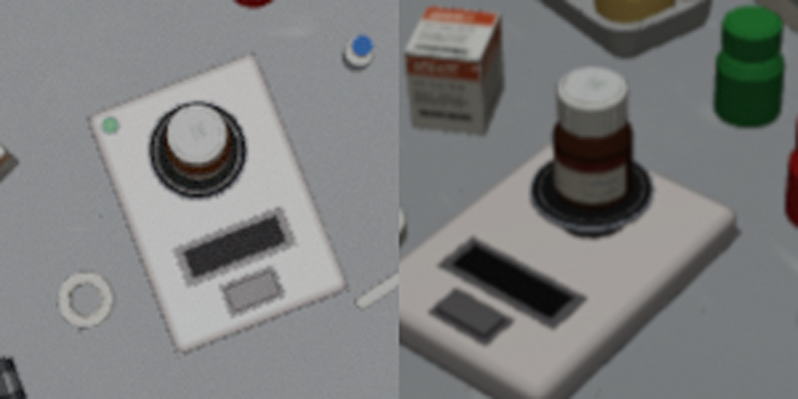

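The bottle is upright and centred (cap at about (324,230) in top), the key is back up, and the neighbours in view haven't moved.

```bash
python3 -c "
from station import manip; print(manip.sign_off())"
```

```text
the job is handed in; nothing more can be done
None
```

The bottle stands upright within about 2 mm of the pan's centre, the key was then pressed to its stop (8.7 N) and released, the neighbours seen in the last picture had not moved, and I handed the job in at about 17 s; no verdict came back.

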